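Right the fallen film canister and slide it into the free stall

ROBOT

A 6-joint arm with a two-finger parallel gripper is mounted at the origin on the work surface. World frame = base frame: x ahead of the robot, y to its left, z up, the work surface at z = 0. Lengths are in m, angles in rad, forces in N, time in s.
With the tool pointing down it reaches from about 0.375 to 0.9 m from the base axis. Payload 3.1 kg.
Tool frame: the origin (TCP) lies on the centre line of the jaws, within the pads' length; the fingertips stand 19 mm ahead of it and the grasp point (between the pads) is the TCP; z points along the fingers, y is the line along which they close (so a half turn about z gives the same grasp; the last joint's range is limited). The gripper opens to 85 mm and grips with 20 to 120 N. Pads are 22 mm wide; open, the fingers measure 114 mm over their backs; the gripper's body (76 mm by 85 mm) begins 54 mm behind the grasp point. The pads swing forward as they close: fully open they stand 13 mm farther back than shut.
Start: joints at [1.091, 0.527, 1.433, -0, 1.181, -0.178], TCP at [0.186, 0.597, 0.25] pointing down, gripper open.
Joint ranges: [-3.08, 3.08], [-0.75, 2.2], [0.22, 2.44], [-1.43, 4.57], [0, 2.65], [-2.85, 2.85]. Speed limits (rad/s): [2.79, 2.79, 3.14, 3.14, 3.14, 3.14].

INTERFACE

Orientations are given as a unit quaternion [x, y, z, w].
In Python, from station import manip, cams, sign_off gives the robot as it stands.
- The arm moves only by the tool carry_out, never from a script. Its argument "targets" is a list that holds one entry, the list of rows, each a list of 7 numbers: the shift along the tool's x, y, z in cm, then the turn, a rotation vector about the tool's x, y, z in degrees, then the finger opening in cm, from 0 to 8.54. A call has 1 to 12 rows; each row is the pose to reach, as a shift and turn from the pose commanded when the call began, along the tool's axes at that moment; what a row does not reach only later rows make up. A row lasts 1/12 s, in which the tool goes at most 41.7 mm and 7.16 degrees, less where a joint would pass 70% of its speed; a pose out of reach is approached as far as the arm can. A call with a gripper value outside its range is refused whole. The fingers move at their own pace and stop on an object; "force" is the grip in N (left out, the last holds). Time passes only in rows, so rows that repeat a pose let the fingers close. It gives the time, the measured TCP pose, the force, the opening and the grip force at its end, in the units of the state.
- manip.sense(): the state, without advancing time (a new reading comes with each control period).
- cams.snapshot(name): name is "scene" or "side" or "wrist"; returns the picture (400x640x3 uint8, red, green, blue); there is no depth.
- cams.camera_info(name): a dict with "K" (3x3 intrinsics, pixels), "T" (4x4, takes a point from camera to world coordinates). Camera axes: x right, y down, z forward; pixel columns grow to the right and rows downward; lengths in m; the calibration is good to about 2 mm. A picture is of the moment at which its call begins: read the wrist's pose just before it. camera_info takes no time and is no camera call; for the wrist camera it gives the pose at the moment of the call.
- sign_off(): hands the job in; it is judged then, once.
The state is a dict: "t": time; "q": joint angles; "qd": joint speeds; "tau": joint torques, N m; "tcp_pos": TCP position; "tool_rot": TCP orientation; "force": force on the tool from outside, world axes, zero at the start; "ft_torque": the same for the moment, N m; "finger_gap": opening from 0.0 (shut) to 1.0 (fully open); "gripper_force": force on a finger pad.
Only numpy, scipy, OpenCV 4.12 (cv2) and the standard library are available. Lean on these libraries where they do the work, as an engineer would, in place of code of your own. Each camera call takes 0.05 s, during which the arm holds its last target. There are 200 camera calls.

TASK

One grey film canister has toppled over on the ledge: stand it up, black lid uppermost, on the open ledge in front of the blue rack and let go of it there. Then slide it along the ledge, in under the chrome rail, into the one stall of the rack that is empty, until it is home against the back stop. Leave the other canisters and everything else where they are.

Things in the scene. Friction and masses are not known exactly. Their poses are not given: they have to be found in the camera images.
- fallen_can: the toppled grey film canister, lying on its side on the ledge, free to roll: cylinder 36 mm diameter, 60 mm long including its black lid (last 10 mm, same diameter), 40 to 90 g. Origin at the centre of its flat bottom end; z axis along the cylinder from bottom to lid (level at the start, pointing to the robot or to either side)
- rack: fixed blue rack: 4 stalls along its y, 48 mm apart, 44 mm clear, open at the front (-x), no floor. Fences 4 mm thick, 30 mm high, from x = -10 to +22 mm; back stop 40 mm high, face at x = +18 mm. Chrome rail, 6 mm thick, along y over the stalls at x = +4 mm, axis 70 mm above the ledge; end posts 74 mm tall at y = +-101 mm. Origin on the ledge at the middle of the row, z up
- bay0 (a point): stall 0 of the rack, counted along the rack's +y: the point on the ledge where the centre of a canister's underside is when it stands midway between the fences and touches the back stop; axes as the rack's
- bay1 (a point): stall 1 of the rack, counted along the rack's +y: the point on the ledge where the centre of a canister's underside is when it stands midway between the fences and touches the back stop; axes as the rack's
- bay2 (a point): stall 2 of the rack, counted along the rack's +y: the point on the ledge where the centre of a canister's underside is when it stands midway between the fences and touches the back stop; axes as the rack's
- bay3 (a point): stall 3 of the rack, counted along the rack's +y: the point on the ledge where the centre of a canister's underside is when it stands midway between the fences and touches the back stop; axes as the rack's
- can_a: a standing grey film canister with a black lid, 36 mm diameter, 60 mm tall, about 60 g, in one of the rack's stalls; origin at the centre of its underside, z up its axis to the lid. Must be left alone
- can_b: a standing grey film canister with a black lid, 36 mm diameter, 60 mm tall, about 60 g, in one of the rack's stalls; origin at the centre of its underside, z up its axis to the lid. Must be left alone
- can_c: a standing grey film canister with a black lid, 36 mm diameter, 60 mm tall, about 60 g, in one of the rack's stalls; origin at the centre of its underside, z up its axis to the lid. Must be left alone
- jar: bystander: glass jar with aluminium screw lid, 68 mm diameter, 95 mm tall; origin centre of underside
- loupe: bystander: black plastic loupe standing on the ledge, 50 mm diameter, 46 mm tall; origin centre of underside
- opener: bystander: chrome film cassette opener lying flat, 92 mm long along its x (from x = -50 to +42 mm), 40 mm wide, 18 mm high; origin under its middle
Things that resemble listed ones, but are neither listed nor needed, are in the scene too. Leave any green or yellow look-alike of the fallen_can alone.

How it is judged:
By the outcome, as a careful person would: the job done as asked, in the order asked, and still so for the second after the job is handed in, with the robot touching nothing.
It also fails if it takes over 72 s, if anything falls off the work surface, if the arm or the gripper's body presses on something with over 40 N, if the wrist force passes 120 N, or if a joint passes its speed limit or range.

## Working session

There is one attempt and no reset: what is moved stays moved. The work goes in short steps, Python scripts to look and compute and a tool call to move; the robot and the scene stay as the last step left them, time stands still between calls to the robot, and variables do not carry over. Pictures are saved under pics/ and viewed, at most 14 in all, crops included, and the job is handed in when it is done.

Besides the shell and the picture viewer there is one more tool, called after ">>>" by a JSON object that holds its "api" and its "payload", one argument or row to a line. carry_out: Moves the arm, as the interface text tells. Its arguments: {"type":"object","properties":{"targets":{"type":"array"},"force":{"type":"number"}},"required":["targets"]}

```bash
mkdir -p pics; ls; cat > h.py <<'E'
import numpy as np, cv2
from station import manip, cams, sign_off
from scipy.spatial.transform import Rotation as R
def save(n,f,crop=None,s=1):
    im=cams.snapshot(n)
    cv2.imwrite('pics/raw_'+f,im[:,:,::-1])
    if crop: im=im[crop[1]:crop[3],crop[0]:crop[2]]
    cv2.imwrite('pics/'+f,cv2.resize(im[:,:,::-1],None,fx=s,fy=s,interpolation=cv2.INTER_CUBIC)); return im
def ray(n,u,v,z,info=None):
    c=info or cams.camera_info(n);K,T=np.array(c['K']),np.array(c['T'])
    d=T[:3,:3]@np.linalg.solve(K,[u,v,1]);o=T[:3,3];return o+d*(z-o[2])/d[2]
def proj(n,p,info=None):
    c=info or cams.camera_info(n);K,T=np.array(c['K']),np.array(c['T'])
    q=K@(T[:3,:3].T@(np.array(p)-T[:3,3]));return q[:2]/q[2]
E
python3 - <<'E'
from h import *
a=save('scene','s1.png');b=save('side','d1.png')
cv2.imwrite('pics/both.png',np.vstack([a,b])[:,:,::-1][:, :])
for n in('scene','side'):
    c=cams.camera_info(n);print(n,np.round(c['T'],3).tolist(),np.round(c['K'],1).tolist())
print(manip.sense())
E
```

```text
pics
scene [[-0.461, 0.726, -0.511, 1.061], [0.887, 0.369, -0.276, 0.31], [-0.012, -0.581, -0.814, 0.943], [0.0, 0.0, 0.0, 1.0]] [[493.9, 0.0, 325.5], [0.0, 493.9, 190.9], [0.0, 0.0, 1.0]]
side [[-0.935, -0.248, 0.252, 0.242], [-0.354, 0.694, -0.627, 0.679], [-0.019, -0.676, -0.737, 0.864], [0.0, 0.0, 0.0, 1.0]] [[485.3, 0.0, 329.8], [0.0, 485.3, 203.0], [0.0, 0.0, 1.0]]
{'t': 0.1, 'q': array([ 1.09051723e+00,  5.28393822e-01,  1.43377591e+00,  2.48271748e-06,
        1.18139268e+00, -1.78469684e-01]), 'qd': array([-3.06896329e-04, -2.86624051e-03, -2.53384018e-03,  1.69635861e-05,
        1.18145632e-04, -1.86931179e-03]), 'tau': array([-1.76538297e-04, -4.43307638e+01, -1.78586215e+01, -2.47258995e-04,
        3.89643727e-03, -7.57419684e-06]), 'tcp_pos': array([0.18544915, 0.59621917, 0.24941821]), 'tool_rot': array([ 1.50333014e-01,  9.88634925e-01, -9.31562462e-04, -3.19645455e-04]), 'force': array([ 0.20526116,  0.22448142, -1.15389447]), 'ft_torque': array([ 0.03181066,  0.01071359, -0.01523755]), 'gripper_force': 0.0, 'finger_gap': 0.9996597412968483}
```

View pics/s1.png

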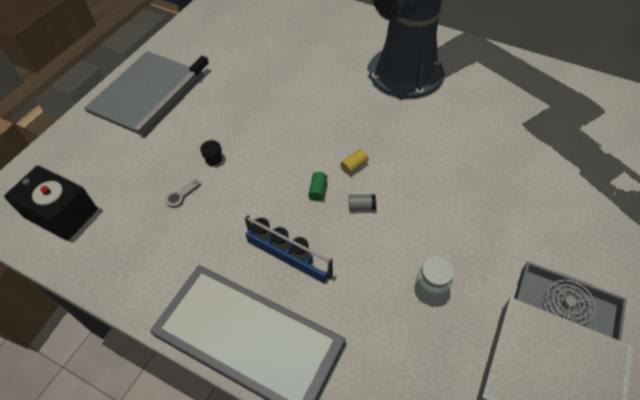

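View pics/d1.png

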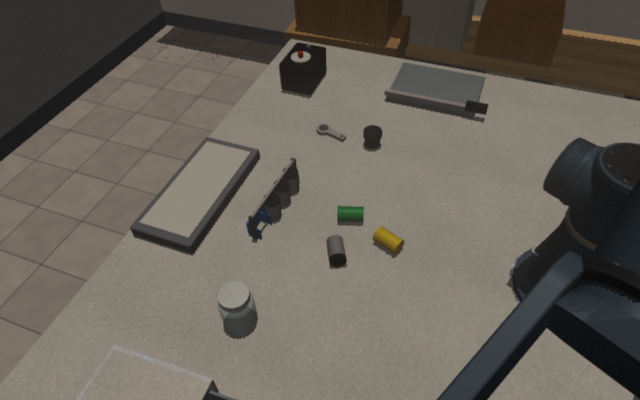

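Scene picture candidates: the grey can with a black lid at (362,203), the green one at (318,186), the yellow one at (355,161), the rack's standing cans at (260,227), (280,237) and (300,246), and the loupe at (211,153). I choose the grey one lying at (362,203). The empty stall looks like the rack end near (320,262) in scene and (259,220) in side.

```bash
python3 - <<'E'
from h import *
a=cv2.imread('pics/raw_s1.png');b=cv2.imread('pics/raw_d1.png')
A=cv2.resize(a[145:285,235:395],None,fx=4,fy=4,interpolation=cv2.INTER_CUBIC)[:,:]
B=cv2.resize(b[150:270,235:395],None,fx=4,fy=4,interpolation=cv2.INTER_CUBIC)
cv2.imwrite('pics/c1.png',A);cv2.imwrite('pics/c2.png',B)
for n,im in(('scene',a),('side',b)):
    h=cv2.cvtColor(im,cv2.COLOR_BGR2HSV)
    m=cv2.inRange(h,(105,120,40),(125,255,255));
    k,l,s,c=cv2.connectedComponentsWithStats(m)
    for i in range(1,k):
        if s[i,4]>15:print(n,s[i],c[i])
for n,u,v in(('scene',362,203),('side',337,251),('scene',318,186),('scene',355,161)):print(n,ray(n,u,v,.018).round(3))
for n,u,v in(('scene',248,238),('scene',326,279)):print(n,ray(n,u,v,.0).round(3))
E
```

```text
scene [167   0  10   3  19] [172.21052632   0.73684211]
scene [247 229  81  53 769] [286.67360208 256.30689207]
scene [0.473 0.084 0.018]
side [0.467 0.086 0.018]
scene [ 0.476 -0.027  0.018]
scene [0.37  0.018 0.018]
scene [ 0.659 -0.104  0.   ]
scene [0.668 0.094 0.   ]
```

View pics/c1.png

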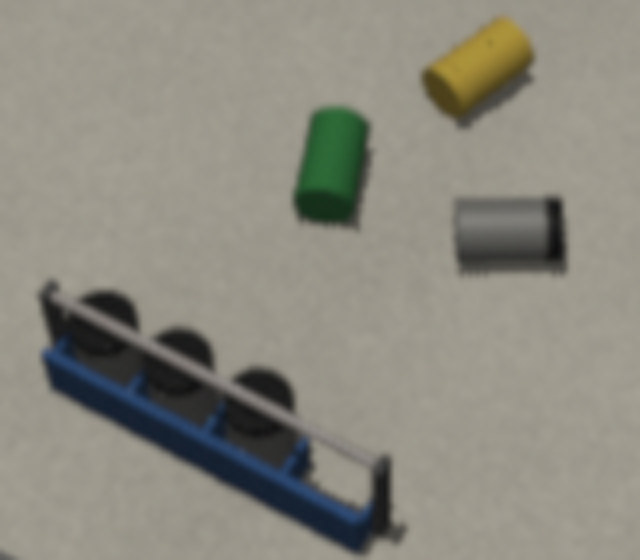

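View pics/c2.png

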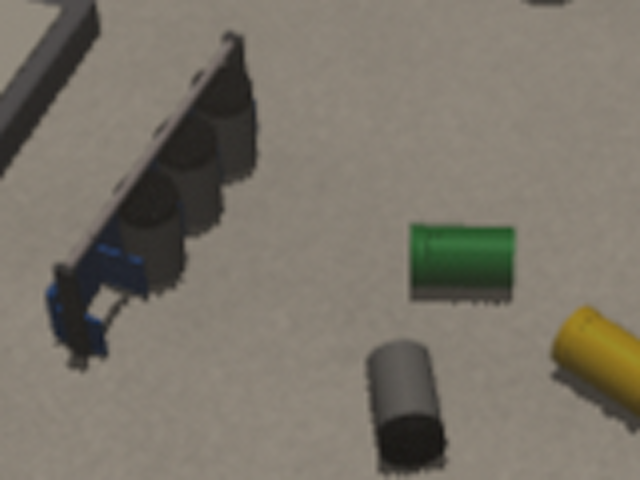

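The crops confirm the choice: the grey can's bottom end is at scene (349,204) and its black lid end at (375,203). The other two lying cans are green and yellow. The rack's empty stall is at the +y end, near (320,262).

```bash
cat >> h.py <<'E'
def tri(p1,p2,n1='scene',n2='side'):
    A=[];b=[]
    for n,p in((n1,p1),(n2,p2)):
        c=cams.camera_info(n);K,T=np.array(c['K']),np.array(c['T']);o=T[:3,3]
        d=T[:3,:3]@np.linalg.solve(K,[*p,1]);d/=np.linalg.norm(d);P=np.eye(3)-np.outer(d,d);A.append(P);b.append(P@o)
    return np.linalg.lstsq(np.vstack(A),np.hstack(b),rcond=None)[0]
def move(p,Rt):
    "shift (cm) and rotvec (deg) in the present tool frame to TCP p, rotation Rt"
    s=manip.sense();R0=R.from_quat(s['tool_rot'])
    print('shift cm',(R0.inv().apply(np.array(p)-s['tcp_pos'])*100).round(2),'rot deg',np.degrees((R0.inv()*Rt).as_rotvec()).round(1))
def tool(a,y):
    a=np.array(a,float);a/=np.linalg.norm(a);y=np.array(y,float);y-=a*(a@y);y/=np.linalg.norm(y)
    s=R.from_quat(manip.sense()['tool_rot']).as_matrix()
    if s[:,1]@y<0:y=-y
    return R.from_matrix(np.c_[np.cross(y,a),y,a])
E
python3 - <<'E'
from h import *
# can: minAreaRect of non-table pixels in window; posts by tri
f=lambda x,y,ox,oy:(ox+x/4,oy+y/4)
L=tri(f(47,290,235,145),f(234,40,235,150));Rr=tri(f(380,463,235,145),f(66,271,235,150))
print('post tops',L.round(4),Rr.round(4),np.linalg.norm((L-Rr)[:2]))
pl=ray('scene',*f(47,290,235,145),.074),ray('side',*f(234,40,235,150),.074);pr=ray('scene',*f(380,463,235,145),.074),ray('side',*f(66,271,235,150),.074)
print(pl,pr)
l=(pl[0]+pl[1])/2;r=(pr[0]+pr[1])/2;m=(l+r)/2;yv=(r-l)[:2];print('len',np.linalg.norm(yv));yv/=np.linalg.norm(yv);xv=np.array([yv[1],-yv[0]])
print('rack',m,'yaw',np.degrees(np.arctan2(xv[1],xv[0])))
m2=m[:2]+.0*xv
bay=m[:2]+.072*yv;print('stall3 guess(x offset of posts unknown ~rail +4)',bay-.004*xv)
# can: end mid-points on the silhouette, triangulate
print('bottom',tri(f(457,236,235,145),f(397,352,235,150)),'lid',tri(f(561,236,235,145),f(412,440,235,150)))
print('by plane lid/grey', [ray('scene',*f(x,236,235,145),.018).round(4) for x in(457,561)],[ray('side',*f(x,y,235,150),.018).round(4) for x,y in((398,352),(411,440))])
E
```

```text
post tops [ 0.648  -0.1028  0.0677] [0.6591 0.0994 0.0691] 0.2025089686861879
(array([ 0.65040504, -0.10072561,  0.074     ]), array([ 0.64488804, -0.09535397,  0.074     ])) (array([0.66087508, 0.09988921, 0.074     ]), array([0.65665433, 0.10389536, 0.074     ]))
len 0.20024097453946296
rack [0.65320563 0.00192625 0.074     ] yaw -3.1829236703145
stall3 guess(x offset of posts unknown ~rail +4) [0.65320952 0.07403727]
bottom [0.48626991 0.05730078 0.01804807] lid [0.45849931 0.10920203 0.0161913 ]
by plane lid/grey [array([0.4882, 0.0599, 0.018 ]), array([0.4616, 0.1121, 0.018 ])] [array([0.485 , 0.0539, 0.018 ]), array([0.4577, 0.1076, 0.018 ])]
```

```bash
python3 - <<'E'
from h import *
u=np.array([-.472,.882,0]);a=-.7071*np.array([0,0,1])-.7071*u
T=tool(a,[.882,.472,0]);c=np.array([.4725,.083,.024])
move(c-a*.14,T)
print(T.as_matrix().round(3))
E
```

```text
shift cm [-35.61 -33.5   12.69] rot deg [ 17.4 -42.6  42.2]
[[-0.334  0.882  0.334]
 [ 0.623  0.472 -0.624]
 [-0.707  0.    -0.707]]
```

>>> {"api": "carry_out", "payload": {
  "targets": [
    [[-3,-2.8,1,1.5,-3.6,3.5,8.5],[-6,-5.6,2.1,2.9,-7.1,7,8.5],[-9,-8.4,3.2,4.4,-10.7,10.5,8.5],[-12,-11.2,4.2,5.8,-14.2,14,8.5],[-15,-14,5.3,7.3,-17.8,17.5,8.5],[-18,-16.8,6.3,8.7,-21.3,21,8.5],[-21,-19.6,7.4,10.2,-24.9,24.5,8.5],[-24,-22.4,8.5,11.6,-28.4,28,8.5],[-27,-25.2,9.5,13.1,-32,31.5,8.5],[-30,-28,10.6,14.5,-35.5,35,8.5],[-33,-30.8,11.6,16,-39.1,38.7,8.5],[-35.6,-33.5,12.7,17.4,-42.6,42.2,8.5]]
  ]
}}

```text
t: 1.1
tcp_pos: [0.4248, 0.1744, 0.1244]
tool_rot: [0.476, 0.792, -0.196, 0.329]
force: [1.2, 0.0, 0.5]
finger_gap: 0.994
gripper_force: 0.0
```

```bash
python3 - <<'E'
from h import *
u=np.array([-.472,.882,0]);a=-.7071*np.array([0,0,1])-.7071*u
T=tool(a,[.882,.472,0]);c=np.array([.4725,.083,.024])
move(c-a*.14,T)
s=manip.sense();print(s['t'],s['q'].round(2),s['tcp_pos'],s['force'])
save('wrist','w1.png')
print(proj('wrist',[.486,.057,.018]),proj('wrist',[.459,.109,.018]))
E
```

```text
shift cm [-0.19 -0.11  0.39] rot deg [ 0.1  0.  -0.2]
1.1 [ 0.58  0.71  1.94 -1.07  0.93  0.95] [0.42484801 0.17441356 0.12443142] [1.24915615 0.03821889 0.49943433]
[322.64408566 204.32439598] [323.38878521 175.06572601]
```

View pics/w1.png

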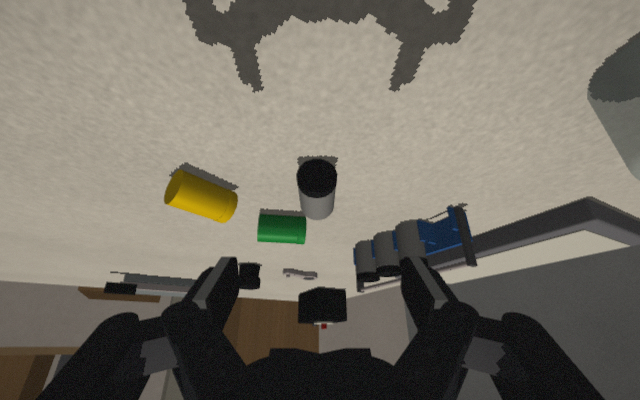

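The wrist view shows the grey can lid-on at (317,178), centred between the fingers and within about 2 mm of prediction. I go in along the tool axis.

>>> {"api": "carry_out", "payload": {
  "targets": [
    [[-0.1,-0.1,1.5,0,0,0,6.2],[-0.2,-0.1,3,0,0,0,6.2],[-0.3,-0.1,4.5,0,0,0,6.2],[-0.3,-0.1,6,0,0,0,6.2],[-0.3,-0.1,7.5,0,0,0,6.2],[-0.3,-0.1,9,0,0,0,6.2],[-0.3,-0.1,10.5,0,0,0,6.2],[-0.3,-0.1,11.5,0,0,0,6.2],[-0.3,-0.1,12.5,0,0,0,6.2],[-0.3,-0.1,13.5,0,0,0,6.2],[-0.3,-0.1,14.2,0,0,0,6.2],[-0.3,-0.1,14.2,0,0,0,6.2]]
  ]
}}

```text
t: 2.15
tcp_pos: [0.4749, 0.0906, 0.029]
tool_rot: [0.477, 0.792, -0.199, 0.325]
force: [0.1, 0.2, 0.4]
finger_gap: 0.73
gripper_force: 0.0
```

```bash
python3 - <<'E'
from h import *
u=np.array([-.472,.882,0]);a=-.7071*np.array([0,0,1])-.7071*u
T=tool(a,[.882,.472,0]);move([.4725,.083,.026],T)
s=manip.sense();print(s['t'],s['tcp_pos'],s['force'])
a=save('scene','s2.png',(300,140,420,240),3);w=save('wrist','w2.png')
w=cv2.resize(w,(480,300));a=cv2.resize(a,(360,300));cv2.imwrite('pics/v2.png',np.hstack([a,w])[:,:800,::-1])
E
```

```text
shift cm [-0.19 -0.56  0.61] rot deg [-0.5 -0.2 -0.1]
2.15 [0.47489422 0.09058286 0.02896481] [0.07820562 0.20355886 0.35212597]
```

View pics/v2.png

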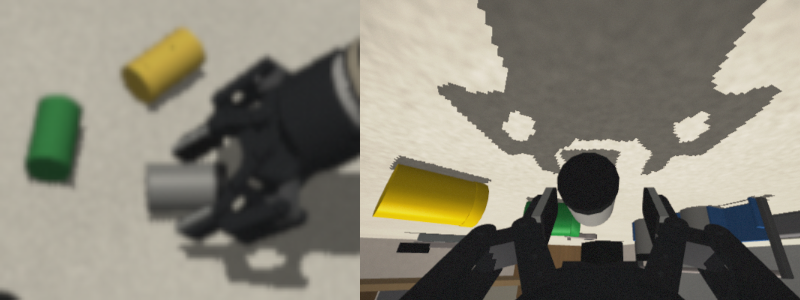

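>>> {"api": "carry_out", "payload": {
  "targets": [
    [[0,0,0,0,0,0,6.2],[0,0,0,0,0,0,6.2],[0,0,0,0,0,0,6.2]]
  ]
}}

```text
t: 2.5
tcp_pos: [0.4736, 0.0909, 0.03]
tool_rot: [0.477, 0.792, -0.199, 0.325]
force: [0.5, 0.2, -0.5]
finger_gap: 0.723
gripper_force: 0.0
```

```bash
python3 - <<'E'
from h import *
u=np.array([-.472,.882,0]);a=-.7071*np.array([0,0,1])-.7071*u
T=tool(a,[.882,.472,0]);move([.4725,.083,.026],T)
E
```

```text
shift cm [-0.18 -0.46  0.74] rot deg [-0.5 -0.2 -0. ]
```

>>> {"api": "carry_out", "payload": {
  "targets": [
    [[-0.1,-0.25,0.3,0,0,0,6.2],[-0.2,-0.45,0.7,0,0,0,6.2],[-0.2,-0.45,0.7,0,0,0,6.2],[-0.2,-0.45,0.7,0,0,0,6.2]]
  ]
}}

```text
t: 2.83
tcp_pos: [0.4743, 0.0866, 0.0283]
tool_rot: [0.478, 0.792, -0.202, 0.323]
force: [-0.0, 0.5, -0.4]
finger_gap: 0.727
gripper_force: 0.0
```

```bash
python3 - <<'E'
from h import *
u=np.array([-.472,.882,0]);a=-.7071*np.array([0,0,1])-.7071*u
T=tool(a,[.882,.472,0]);move([.4725,.083,.026],T);print(manip.sense()['tcp_pos'],manip.sense()['force'])
E
```

```text
shift cm [-0.   -0.33  0.33] rot deg [-0.9 -0.3 -0. ]
[0.47434641 0.08657705 0.02826163] [-0.01280814  0.47891105 -0.42233941]
```

```bash
python3 - <<'E'
from h import *
print(manip.sense()['q'].round(3))
E
```

```text
[ 0.354  0.914  1.976 -1.43   0.784  1.197]
```

```bash
python3 - <<'E'
from h import *
u=np.array([-.472,.882,0]);t=np.radians(32);a=-np.cos(t)*np.array([0,0,1])-np.sin(t)*u
T=tool(a,[.882,.472,0]);move([.4725,.083,.026],T)
E
```

```text
shift cm [-0.   -0.33  0.33] rot deg [-0.9 12.7 -0.1]
```

>>> {"api": "carry_out", "payload": {
  "targets": [
    [[0,0,0,0,6,0,6.2],[0,0,0,0,13,0,6.2],[0,0,0,0,13,0,6.2],[0,0,0,0,13,0,6.2],[0,0,0,0,13,0,6.2]]
  ]
}}

```text
t: 3.25
tcp_pos: [0.474, 0.0865, 0.0283]
tool_rot: [0.498, 0.823, -0.147, 0.232]
force: [0.1, -1.0, -0.4]
finger_gap: 0.726
gripper_force: 0.0
```

```bash
python3 - <<'E'
from h import *
u=np.array([-.472,.882,0]);t=np.radians(32);a=-np.cos(t)*np.array([0,0,1])-np.sin(t)*u
T=tool(a,[.882,.472,0]);move([.4725,.083,.026],T)
s=manip.sense();print(s['q'].round(2),s['tcp_pos'])
E
```

```text
shift cm [-0.08 -0.29  0.32] rot deg [-0.9 -0.2 -0.2]
[ 0.25  0.83  1.99 -1.26  0.57  0.94] [0.47398873 0.08648773 0.02825633]
```

So the commanded pose is clamped to what was reached. I correct the rest, then close.

>>> {"api": "carry_out", "payload": {
  "targets": [
    [[-0.1,-0.3,0.2,-0.9,0,0,6.2],[-0.1,-0.3,0.3,-0.9,0,0,6.2],[-0.1,-0.3,0.3,-0.9,0,0,6.2],[-0.1,-0.3,0.3,-0.9,0,0,3],[-0.1,-0.3,0.3,-0.9,0,0,3],[-0.1,-0.3,0.3,-0.9,0,0,3],[-0.1,-0.3,0.3,-0.9,0,0,3],[-0.1,-0.3,0.3,-0.9,0,0,3],[-0.1,-0.3,0.3,-0.9,0,0,3],[-0.1,-0.3,0.3,-0.9,0,0,3]]
  ],
  "force": 30
}}

```text
t: 4.08
tcp_pos: [0.4728, 0.0832, 0.0263]
tool_rot: [0.496, 0.824, -0.14, 0.235]
force: [-0.0, -0.8, 0.6]
finger_gap: 0.411
gripper_force: 29.9
```

```bash
python3 - <<'E'
from h import *
u=np.array([-.472,.882,0]);t=np.radians(32);a=-np.cos(t)*np.array([0,0,1])-np.sin(t)*u
T=tool(a,[.882,.472,0]);move([.4725,.083,.026],T)
s=manip.sense();print(s['q'].round(2),s['tcp_pos'],s['force'])
# lift straight 0.12 up, then the upright pose over the placing spot
move(s['tcp_pos']+[0,0,.12],T)
E
```

```text
shift cm [ 0.01 -0.03  0.03] rot deg [ 0.  -0.3 -0.2]
[ 0.24  0.83  2.01 -1.33  0.55  0.99] [0.4727671  0.08319679 0.02627108] [-0.00288759 -0.82922133  0.57876372]
shift cm [ -6.31   0.03 -10.21] rot deg [ 0.  -0.3 -0.2]
```

```bash
cat > kin.py <<'E'
from h import *
D=[([1.0905,.5284,1.4338,0,1.1814],[.18545,.59622,.24942],R.from_quat([.15033,.98863,-.0009,-.0003])),
([.58,.71,1.94,-1.07,.93],[.42485,.17441,.12443],R.from_quat([.476,.792,-.196,.329])),
([.354,.914,1.976,-1.43,.784],[.47434,.08658,.02826],R.from_quat([.478,.792,-.202,.323])),
([.25,.83,1.99,-1.26,.57],[.47399,.08649,.02826],R.from_quat([.498,.823,-.147,.232]))]
s=manip.sense();D.append((s['q'],s['tcp_pos'],R.from_quat(s['tool_rot'])))
A=[];b=[]
for q,p,r in D:
    a=r.apply([0,0,1]);h=np.array([np.cos(q[0]),np.sin(q[0]),0])
    A+=[[1,np.sin(q[1]),np.sin(q[1]+q[2]),0,a@h],[0,np.cos(q[1]),np.cos(q[1]+q[2]),1,a[2]]];b+=[h@p,p[2]]
A=np.array(A);b=np.array(b)
A2=np.delete(A,0,1);x,res,_,_=np.linalg.lstsq(A2,b,rcond=None)
L2,L3,d1,dt=x
def ik(p,Rt):
    a=Rt.apply([0,0,1]);w=np.array(p)-dt*a;q1=np.arctan2(w[1],w[0]);r=np.hypot(*w[:2]);z=w[2]-d1
    c=(r*r+z*z-L2**2-L3**2)/(2*L2*L3)
    if abs(c)>1:return None
    q3=np.arccos(c);q2=np.arctan2(r,z)-np.arctan2(L3*np.sin(q3),L2+L3*np.cos(q3))
    g=q2+q3;h=np.array([np.cos(q1),np.sin(q1),0]);Z=np.array([0,0,1.])
    f=h*np.sin(g)+Z*np.cos(g);d=h*np.cos(g)-Z*np.sin(g);y=np.cross(f,d)
    return [q1,q2,q3,np.arctan2(a@y,a@d),np.arccos(np.clip(a@f,-1,1))]
if __name__=='__main__':
    print(x,(A2@x-b).round(4))
    for q,p,r in D: print(np.round(q[:5],2),np.round(ik(p,r),2))
    R0=D[-1][2];uT=R0.inv().apply([-.472,.882,0])
    for hd in range(-180,180,20):
        a0=R0.inv(); 
        # turn: u->z, closing line horizontal, then yaw to heading
        u=np.array([-.472,.882,0]);U=R.align_vectors([[0,0,1],u],[u,[0,0,-1]])[0]*R0
        aa=U.apply([0,0,1]);cur=np.degrees(np.arctan2(aa[1],aa[0]));F=R.from_euler('z',hd-cur,degrees=True)*U
        for p in([.575,.078,.034],[.575,.078,.13]):
            k=ik(p,F);print(hd,p[2],None if k is None else np.round(k,2))
E
python3 kin.py
```

```text
[0.418847   0.42122375 0.46627939 0.39668492] [-0.0147  0.0212 -0.0037  0.0078 -0.0063  0.0042  0.0056 -0.0158  0.0085
 -0.0173]
[1.09 0.53 1.43 0.   1.18] [1.27 0.6  1.37 0.   1.17]
[ 0.58  0.71  1.94 -1.07  0.93] [ 0.96  0.78  1.82 -0.78  1.12]
[ 0.35  0.91  1.98 -1.43  0.78] [ 0.77  0.96  1.84 -1.    0.93]
[ 0.25  0.83  1.99 -1.26  0.57] [ 0.62  0.82  1.93 -0.91  0.72]
[ 0.24  0.83  2.01 -1.33  0.55] [ 0.62  0.81  1.95 -0.94  0.7 ]
-180 0.034 None
-180 0.13 None
-160 0.034 None
-160 0.13 None
-140 0.034 None
-140 0.13 None
-120 0.034 None
-120 0.13 None
-100 0.034 [ 0.57  1.5   0.71 -0.68  1.72]
-100 0.13 [ 0.57  1.31  0.85 -0.69  1.76]
-80 0.034 [ 0.67  1.3   1.19 -0.86  1.4 ]
-80 0.13 [ 0.67  1.12  1.29 -0.85  1.45]
-60 0.034 [ 0.74  1.17  1.57 -1.15  1.14]
-60 0.13 [ 0.74  0.96  1.67 -1.11  1.19]
-40 0.034 [ 0.75  1.09  1.9  -1.6   1.01]
-40 0.13 [ 0.75  0.85  2.01 -1.51  1.01]
-20 0.034 [ 0.64  1.09  2.17 -2.2   1.08]
-20 0.13 [ 0.64  0.8   2.29 -2.12  0.99]
0 0.034 [ 0.32  1.13  2.32 -2.86  1.32]
0 0.13 [ 0.32  0.81  2.46 -2.84  1.14]
20 0.034 [-0.14  1.12  2.3   2.71  1.27]
20 0.13 [-0.14  0.8   2.44  2.67  1.1 ]
40 0.034 [-0.41  1.08  2.12  2.06  1.04]
40 0.13 [-0.41  0.8   2.23  1.97  0.97]
60 0.034 [-0.49  1.1   1.83  1.48  1.02]
60 0.13 [-0.49  0.87  1.93  1.4   1.04]
80 0.034 [-0.46  1.19  1.49  1.07  1.2 ]
80 0.13 [-0.46  0.99  1.59  1.04  1.25]
100 0.034 [-0.38  1.34  1.09  0.81  1.47]
100 0.13 [-0.38  1.16  1.19  0.81  1.52]
120 0.034 [-0.28  1.56  0.57  0.65  1.81]
120 0.13 [-0.28  1.37  0.73  0.66  1.84]
140 0.034 None
140 0.13 None
160 0.034 None
160 0.13 None
```

```bash
cat > fix.py <<'E'
t=open('kin.py').read()
t=t[:t.index('A=[];b=[]')]+'''A=[];b=[]
for q,p,r in D:
    a=r.apply([0,0,1]);h=np.array([np.cos(q[0]),np.sin(q[0]),0]);l=np.array([-h[1],h[0],0]);g=q[1]+q[2]
    A+=[[np.sin(q[1]),np.sin(g),0,a@h,0,np.cos(g)],[np.cos(q[1]),np.cos(g),1,a[2],0,-np.sin(g)],[0,0,0,a@l,1,0]];b+=[h@p,p[2],l@p]
A2=np.array(A);b=np.array(b)
x=np.linalg.lstsq(A2,b,rcond=None)[0];L2,l3,d1,dt,off,e=x;L3=np.hypot(l3,e);be=np.arctan2(e,l3)
'''+t[t.index('def ik'):]
t=t.replace("q1=np.arctan2(w[1],w[0]);r=np.hypot(*w[:2])","r=np.sqrt(w[0]**2+w[1]**2-off**2);q1=np.arctan2(w[1],w[0])-np.arctan2(off,r)")
t=t.replace("g=q2+q3;","q3-=be;g=q2+q3;")
open('kin.py','w').write(t)
E
python3 fix.py; python3 kin.py
```

```text
[0.58744909 0.3919112  0.27563641 0.27886083 0.11090197 0.1136758 ] [ 0.0001  0.0001 -0.0001 -0.0005  0.0004  0.0013  0.0003  0.0002 -0.001
 -0.0002 -0.0007  0.0004  0.0002  0.     -0.0007]
[1.09 0.53 1.43 0.   1.18] [ 1.09  0.53  1.43 -0.    1.18]
[ 0.58  0.71  1.94 -1.07  0.93] [ 0.58  0.71  1.94 -1.07  0.93]
[ 0.35  0.91  1.98 -1.43  0.78] [ 0.36  0.91  1.98 -1.43  0.78]
[ 0.25  0.83  1.99 -1.26  0.57] [ 0.25  0.83  1.99 -1.26  0.57]
[ 0.24  0.83  2.01 -1.33  0.55] [ 0.24  0.83  2.01 -1.32  0.55]
-180 0.034 [-0.04  1.19  0.97 -0.04  2.  ]
-180 0.13 [-0.04  1.07  0.99 -0.04  2.1 ]
-160 0.034 [ 0.06  1.19  0.98 -0.27  1.96]
-160 0.13 [ 0.06  1.06  1.   -0.28  2.06]
-140 0.034 [ 0.15  1.16  1.06 -0.47  1.84]
-140 0.13 [ 0.15  1.04  1.07 -0.49  1.93]
-120 0.034 [ 0.24  1.12  1.19 -0.66  1.65]
-120 0.13 [ 0.24  0.99  1.21 -0.67  1.74]
-100 0.034 [ 0.31  1.08  1.37 -0.87  1.42]
-100 0.13 [ 0.31  0.93  1.39 -0.86  1.5 ]
-80 0.034 [ 0.35  1.04  1.57 -1.13  1.18]
-80 0.13 [ 0.35  0.87  1.59 -1.08  1.25]
-60 0.034 [ 0.35  1.01  1.78 -1.52  0.99]
-60 0.13 [ 0.35  0.83  1.8  -1.42  1.01]
-40 
[... 196 characters left out ...]
1.24]
0 0.13 [-0.1   0.83  2.29  3.04  1.  ]
20 0.034 [-0.33  1.1   2.24  2.53  1.18]
20 0.13 [-0.33  0.83  2.28  2.45  0.99]
40 0.034 [-0.47  1.05  2.12  1.99  1.03]
40 0.13 [-0.47  0.8   2.15  1.86  0.95]
60 0.034 [-0.51  1.01  1.94  1.47  1.03]
60 0.13 [-0.51  0.8   1.96  1.36  1.05]
80 0.034 [-0.48  1.01  1.73  1.07  1.18]
80 0.13 [-0.48  0.84  1.75  1.02  1.25]
100 0.034 [-0.42  1.04  1.52  0.8   1.39]
100 0.13 [-0.42  0.89  1.54  0.78  1.49]
120 0.034 [-0.34  1.09  1.33  0.59  1.61]
120 0.13 [-0.34  0.94  1.34  0.59  1.71]
140 0.034 [-0.24  1.13  1.16  0.39  1.8 ]
140 0.13 [-0.24  1.    1.18  0.41  1.91]
160 0.034 [-0.14  1.17  1.03  0.19  1.94]
160 0.13 [-0.14  1.04  1.05  0.2   2.05]
```

```bash
cat > plan.py <<'E'
from kin import *
u=np.array([-.472,.882,0])
def final(R0,u,hd):
    U=R.align_vectors([[0,0,1],u],[u,[0,0,-1]])[0]*R0
    aa=U.apply([0,0,1]);return R.from_euler('z',hd-np.degrees(np.arctan2(aa[1],aa[0])),degrees=True)*U
E
python3 - <<'E'
from plan import *
R0=D[-1][2];p0=D[-1][1]
for hd in(70,85,100):
    F=final(R0,u,hd);rv=(R0.inv()*F).as_rotvec();print(hd,np.degrees(rv).round(1),np.degrees(np.linalg.norm(rv)).round(0),'u ok',F.apply(R0.inv().apply(u)).round(3))
    for k in np.linspace(0,1,7): print(np.round(ik([.57,.08,.16],R0*R.from_rotvec(rv*k)),2))
move([.57,.08,.16],R0)
print(R0.as_matrix().round(3))
E
```

```text
70 [-11.9  84.2  51.8] 100.0 u ok [-0. -0.  1.]
[ 0.19  0.61  1.75 -0.8   0.77]
[ 0.07  0.56  1.75 -0.42  0.69]
[-0.06  0.54  1.76  0.01  0.69]
[-0.19  0.55  1.77  0.4   0.75]
[-0.31  0.59  1.8   0.71  0.87]
[-0.42  0.66  1.83  0.96  1.01]
[-0.5   0.75  1.87  1.15  1.17]
85 [-8.1 87.3 35.8] 95.0 u ok [-0. -0.  1.]
[ 0.19  0.61  1.75 -0.8   0.77]
[ 0.07  0.56  1.74 -0.4   0.72]
[-0.06  0.55  1.72  0.01  0.76]
[-0.18  0.57  1.71  0.34  0.87]
[-0.3   0.62  1.71  0.6   1.02]
[-0.4   0.69  1.71  0.79  1.18]
[-0.47  0.79  1.71  0.94  1.34]
100 [-4.3 89.2 19.6] 91.0 u ok [ 0. -0.  1.]
[ 0.19  0.61  1.75 -0.8   0.77]
[ 0.07  0.57  1.72 -0.39  0.75]
[-0.05  0.56  1.69 -0.    0.83]
[-0.17  0.59  1.65  0.28  0.98]
[-0.27  0.65  1.62  0.49  1.15]
[-0.36  0.73  1.58  0.65  1.34]
[-0.42  0.83  1.55  0.78  1.51]
shift cm [-11.14   8.47  -8.81] rot deg [0. 0. 0.]
[[-0.398  0.883  0.248]
 [ 0.752  0.469 -0.463]
 [-0.526  0.002 -0.851]]
```

>>> {"api": "carry_out", "payload": {
  "targets": [
    [[-1,0,-1.6,0,0,0,3],[-2.2,0,-3.5,0,0,0,3],[-3.5,0,-5.5,0,0,0,3],[-5,1,-7.5,0,0,0,3],[-6.5,2.4,-8.6,0,0,0,3],[-8,4,-9,0,0,0,3],[-9.3,5.7,-9,0,0,0,3],[-10.4,7.3,-8.9,0,0,0,3],[-11.1,8.5,-8.8,0,0,0,3],[-11.1,8.5,-8.8,0,0,0,3]]
  ]
}}

```text
t: 4.92
tcp_pos: [0.5736, 0.0803, 0.1611]
tool_rot: [0.497, 0.824, -0.138, 0.237]
force: [0.2, -0.4, -0.0]
finger_gap: 0.413
gripper_force: 30.2
```

>>> {"api": "carry_out", "payload": {
  "targets": [
    [[0,0,0,-0.5,5,2,3],[0,0,0,-0.9,10,4,3],[0,0,0,-1.4,15,6.2,3],[0,0,0,-1.9,20,8.2,3],[0,0,0,-2.3,25,10.3,3],[0,0,0,-2.8,30,12.3,3],[0,0,0,-3.2,35,14.4,3],[0,0,0,-3.7,40,16.4,3],[0,0,0,-4,43.6,17.9,3],[0,0,0,-4,43.6,17.9,3]]
  ]
}}

```text
t: 5.75
tcp_pos: [0.5689, 0.0785, 0.1586]
tool_rot: [0.625, 0.77, 0.118, -0.053]
force: [0.2, 0.0, -1.5]
finger_gap: 0.409
gripper_force: 30.2
```

>>> {"api": "carry_out", "payload": {
  "targets": [
    [[0,0,0,-0.5,5,2,3],[0,0,0,-0.9,10,4,3],[0,0,0,-1.4,15,6.2,3],[0,0,0,-1.9,20,8.2,3],[0,0,0,-2.3,25,10.3,3],[0,0,0,-2.8,30,12.3,3],[0,0,0,-3.2,35,14.4,3],[0,0,0,-3.7,40,16.4,3],[0,0,0,-4,43.6,17.9,3],[0,0,0,-4,43.6,17.9,3],[0,0,0,-4,43.6,17.9,3]]
  ]
}}

```text
t: 6.67
tcp_pos: [0.5689, 0.0809, 0.1586]
tool_rot: [0.646, 0.589, 0.356, -0.33]
force: [0.3, -0.8, -0.7]
finger_gap: 0.414
gripper_force: 30.2
```

```bash
python3 - <<'E'
from h import *
s=manip.sense();print(s['t'],s['q'].round(2),s['tcp_pos'],s['gripper_force'],R.from_quat(s['tool_rot']).as_matrix().round(3))
a=save('scene','s3.png',(255,130,405,280),2.67);b=save('side','d3.png',(215,130,365,280),2.67)
cv2.imwrite('pics/v3.png',np.hstack([cv2.resize(a,(400,400),interpolation=2),cv2.resize(b,(400,400),interpolation=2)])[:,:,::-1])
E
```

```text
6.6667 [-0.47  0.79  1.71  0.94  1.33 -0.96] [0.5689249  0.08093221 0.15863655] 30.210750102996826 [[ 0.053  0.996  0.071]
 [ 0.526 -0.088  0.846]
 [ 0.849 -0.008 -0.529]]
```

View pics/v3.png

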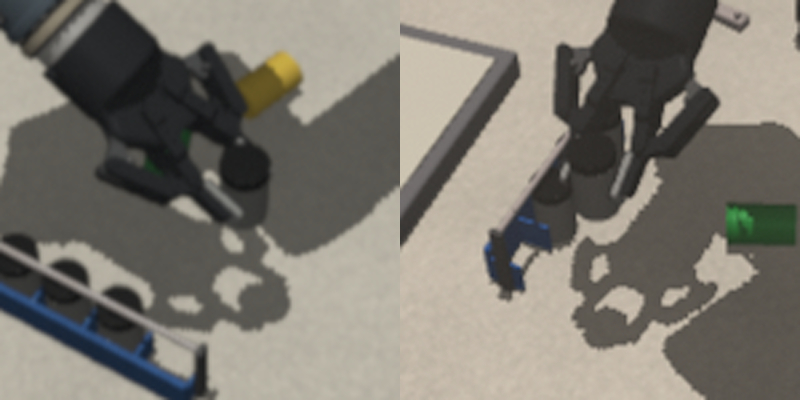

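>>> {"api": "carry_out", "payload": {
  "targets": [
    [[-1.1,0.1,0.6,0,0,0,3],[-2.2,0.2,1.2,0,0,0,3],[-3.4,0.3,1.7,0,0,0,3],[-4.5,0.4,2.3,0,0,0,3],[-5.6,0.5,2.9,0,0,0,3],[-6.7,0.6,3.5,0,0,0,3],[-7.9,0.7,4.1,0,0,0,3],[-9,0.8,4.6,0,0,0,3],[-10,0.8,5.2,0,0,0,3],[-10.7,0.8,5.5,0,0,0,3],[-11.2,0.8,5.8,0,0,0,3],[-11.2,0.8,5.8,0,0,0,3]]
  ]
}}

```text
t: 7.77
tcp_pos: [0.5763, 0.07, 0.0327]
tool_rot: [0.646, 0.588, 0.357, -0.33]
force: [-0.6, -0.7, -0.3]
finger_gap: 0.406
gripper_force: 30.2
```

>>> {"api": "carry_out", "payload": {
  "targets": [
    [[-0.1,0,0.05,0,0,0,3],[-0.1,0,0.05,0,0,0,3],[-0.1,0,0.05,0,0,0,3]]
  ]
}}

```text
t: 8.02
tcp_pos: [0.5769, 0.0699, 0.0334]
tool_rot: [0.646, 0.589, 0.358, -0.329]
force: [-0.7, -0.4, 0.4]
finger_gap: 0.409
gripper_force: 30.2
```

>>> {"api": "carry_out", "payload": {
  "targets": [
    [[-0.09,0,0.05,0,0,0,3],[-0.17,0,0.1,0,0,0,3],[-0.17,0,0.1,0,0,0,3]]
  ]
}}

```text
t: 8.27
tcp_pos: [0.5767, 0.0698, 0.031]
tool_rot: [0.646, 0.589, 0.358, -0.329]
force: [-0.7, 0.4, -0.5]
finger_gap: 0.412
gripper_force: 30.2
```

>>> {"api": "carry_out", "payload": {
  "targets": [
    [[-0.09,0,0.05,0,0,0,3],[-0.09,0,0.05,0,0,0,3],[-0.09,0,0.05,0,0,0,3]]
  ]
}}

```text
t: 8.52
tcp_pos: [0.5766, 0.0698, 0.0298]
tool_rot: [0.646, 0.589, 0.358, -0.329]
force: [0.4, -0.0, -1.5]
finger_gap: 0.413
gripper_force: 30.2
```

>>> {"api": "carry_out", "payload": {
  "targets": [
    [[-0.09,0,0.05,0,0,0,3],[-0.09,0,0.05,0,0,0,3],[-0.09,0,0.05,0,0,0,3]]
  ]
}}

```text
t: 8.77
tcp_pos: [0.5767, 0.0698, 0.0294]
tool_rot: [0.645, 0.589, 0.358, -0.33]
force: [-0.6, -0.8, 3.4]
finger_gap: 0.41
gripper_force: 30.6
```

Contact at +3.4 N, so the can is standing on the ledge. I open, hold, then back out along the tool axis.

>>> {"api": "carry_out", "payload": {
  "targets": [
    [[0,0,0,0,0,0,3.8],[0,0,0,0,0,0,4.4],[0,0,0,0,0,0,5.2],[0,0,0,0,0,0,6],[0,0,0,0,0,0,6],[0,0,0,0,0,0,6]]
  ]
}}

```text
t: 9.27
tcp_pos: [0.5757, 0.0702, 0.0286]
tool_rot: [0.646, 0.589, 0.357, -0.33]
force: [-3.3, 0.7, -0.4]
finger_gap: 0.704
gripper_force: 0.0
```

>>> {"api": "carry_out", "payload": {
  "targets": [
    [[0,0,-0.8,0,0,0,6],[0,0,-1.8,0,0,0,6],[0,0,-3,0,0,0,6],[0,0,-4.5,0,0,0,6],[0,0,-6,0,0,0,6],[0,0,-7.5,0,0,0,6],[0,0,-9,0,0,0,6],[0,0,-10.5,0,0,0,6],[0,0,-12,0,0,0,6],[2,0,-13.5,0,0,0,6],[4,0,-15,0,0,0,6],[6,0,-16,0,0,0,6]]
  ]
}}

```text
t: 10.27
tcp_pos: [0.568, -0.0361, 0.1656]
tool_rot: [0.646, 0.588, 0.358, -0.329]
force: [0.7, 0.2, -0.1]
finger_gap: 0.7
gripper_force: 0.0
```

```bash
python3 - <<'E'
from kin import *
print(D[-1][1],D[-1][0].round(2))
a=save('scene','s4.png',(235,145,395,285),3);b=save('side','d4.png',(215,130,375,270),3)
cv2.imwrite('pics/v4.png',np.hstack([cv2.resize(a,(400,350),interpolation=2),cv2.resize(b,(400,350),interpolation=2)])[:,:,::-1])
for c in([.577,.078,.06],): print(proj('scene',c),proj('side',c))
E
```

```text
[ 0.56796964 -0.03608691  0.16556349] [-0.64  0.81  1.61  0.81  1.47 -0.96]
[339.04545657 227.49992758] [290.65070288 222.85611384]
```

View pics/v4.png

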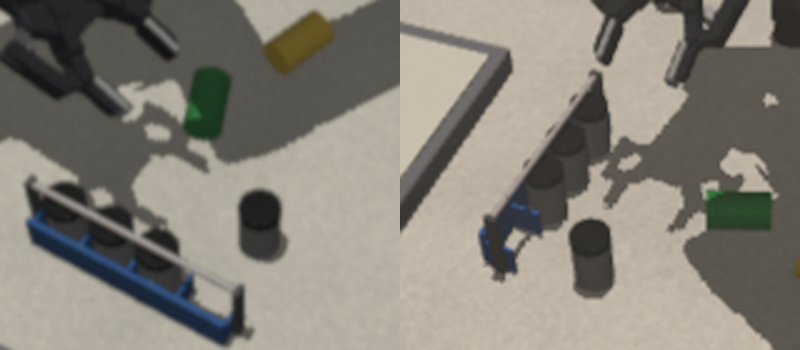

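The can stands upright with its lid up. Its lid is at scene (339,228) and side (291,225), about 2 mm or less from the prediction of (0.577, 0.078). Next I refine the stall axis from the post tops and the neighbouring lids.

```bash
python3 - <<'E'
from plan import *
print('can',tri((339,227.8),(291,224.8)).round(4),ray('scene',339,227.8,.06).round(4),ray('side',291,224.8,.06).round(4))
g=lambda x,y:(235+x/4,145+y/4); k=lambda x,y:(235+x/4,150+y/4)
for p in((107.5,322),(181,359),(260,400)):print('lid scene',ray('scene',*g(*p),.06).round(4))
for p in((151,197),):print('lid2 side',ray('side',*k(*p),.06).round(4))
# blue pixel extents along rack: project to z=.04 back-stop top? print ends of lower blue edge in scene
im=cv2.imread('pics/raw_s4.png');m=cv2.inRange(cv2.cvtColor(im,cv2.COLOR_BGR2HSV),(105,110,40),(125,255,255));m[:200]=0
c=max(cv2.findContours(m,0,2)[0],key=cv2.contourArea)[:,0]
l=c[c[:,0].argmin()];r=c[c[:,0].argmax()];b=c[c[:,1].argmax()];print(l,r,b,[ray('scene',*q,z).round(4) for q in(l,r,b) for z in(0,.04)])
Rk=R.from_euler('z',-3.2,degrees=True)
for t in(0,15):
    T=tool(Rk.apply([np.sin(np.radians(t)),0,-np.cos(np.radians(t))]),Rk.apply([0,1,0]));print(t)
    for x in(.50,.54,.63):
        q=ik([x,.078-.0555*(x-.577),.04],T);print(x,np.round(q,2))
    move([.52,.081,.16],T)
E
```

```text
can [0.5758 0.078  0.0552] [0.5777 0.0782 0.06  ] [0.5741 0.0828 0.06  ]
lid scene [ 0.6461 -0.0682  0.06  ]
lid scene [ 0.6479 -0.0225  0.06  ]
lid scene [0.6504 0.0257 0.06  ]
lid2 side [0.6437 0.0275 0.06  ]
[247 233] [327 276] [323 281] [array([ 0.6496, -0.1131,  0.    ]), array([ 0.667 , -0.0951,  0.04  ]), array([0.6613, 0.0927, 0.    ]), array([0.6783, 0.1019, 0.04  ]), array([0.6752, 0.0905, 0.    ]), array([0.6915, 0.0998, 0.04  ])]
0
0.5 [-0.06  0.73  1.87  0.    0.54]
0.54 [-0.06  0.75  1.77 -0.    0.61]
0.63 [-0.06  0.82  1.54  0.    0.78]
shift cm [ 5.27 -5.93  9.88] rot deg [-44.2 -45.9  79.8]
15
0.5 [-0.06  0.72  2.05  0.    0.1 ]
0.54 [-0.06  0.73  1.96  0.    0.19]
0.63 [-0.06  0.78  1.73  0.    0.37]
shift cm [ 5.27 -5.93  9.88] rot deg [-53.4 -34.2  72.2]
```

```bash
python3 - <<'E'
from plan import *
Rk=R.from_euler('z',-3,degrees=True)
T=Rk*R.from_matrix(np.array([[-1,0,0],[0,1,0],[0,0,-1.]]).T)
R0=D[-1][2];p0=D[-1][1];p1=np.array([.515,.081,.16]);move(p1,T);rv=(R0.inv()*T).as_rotvec();print(np.degrees(np.linalg.norm(rv)))
for k in np.linspace(0,1,6):print(np.round(ik(p0+k*(p1-p0),R0*R.from_rotvec(k*rv)),2))
m=np.radians(np.degrees(rv).round(1)*.5);Rm=R0*R.from_rotvec(m)
print('half then: shift',(Rm.inv().apply((p1-p0)/2)*100).round(2))
E
```

```text
shift cm [ 5.25 -6.42  9.84] rot deg [ 46.4 -44.5 -83.4]
105.29646363142086
[-0.64  0.8   1.61  0.81  1.47]
[-0.54  0.75  1.58  0.65  1.43]
[-0.43  0.69  1.58  0.5   1.35]
[-0.32  0.63  1.62  0.35  1.22]
[-0.19  0.57  1.69  0.19  1.05]
[-0.06  0.52  1.78 -0.    0.84]
half then: shift [5.03 1.66 3.66]
```

>>> {"api": "carry_out", "payload": {
  "targets": [
    [[0.3,-0.3,0.5,2.3,-2.2,-4.2,4],[0.5,-0.6,1,4.6,-4.4,-8.3,3],[0.8,-1,1.5,7,-6.7,-12.5,2],[1,-1.3,2,9.3,-8.9,-16.7,1.6],[1.3,-1.6,2.5,11.6,-11.1,-20.9,1.6],[1.6,-1.9,2.9,13.9,-13.3,-25,1.6],[1.8,-2.2,3.4,16.2,-15.5,-29.2,1.6],[2.1,-2.6,3.9,18.6,-17.8,-33.4,1.6],[2.3,-2.9,4.4,20.9,-20,-37.5,1.6],[2.6,-3.2,4.9,23.2,-22.2,-41.7,1.6],[2.6,-3.2,4.9,23.2,-22.2,-41.7,1.6]]
  ]
}}

```text
t: 11.28
tcp_pos: [0.54, 0.0258, 0.1612]
tool_rot: [0.372, 0.887, 0.2, -0.186]
force: [-0.0, 0.1, -0.7]
finger_gap: 0.186
gripper_force: 0.0
```

>>> {"api": "carry_out", "payload": {
  "targets": [
    [[0.5,0.2,0.4,2.3,-2.2,-4.2,1.6],[1,0.3,0.7,4.6,-4.4,-8.3,1.6],[1.5,0.5,1.1,7,-6.7,-12.5,1.6],[2,0.7,1.5,9.3,-8.9,-16.7,1.6],[2.5,0.8,1.8,11.6,-11.1,-20.9,1.6],[3,1,2.2,13.9,-13.3,-25,1.6],[3.5,1.2,2.6,16.2,-15.5,-29.2,1.6],[4,1.4,3,18.6,-17.8,-33.4,1.6],[4.5,1.5,3.3,20.9,-20,-37.5,1.6],[5,1.7,3.7,23.2,-22.2,-41.7,1.6],[5,1.7,3.7,23.2,-22.2,-41.7,1.6]]
  ]
}}

```text
t: 12.2
tcp_pos: [0.5116, 0.0837, 0.1561]
tool_rot: [0.025, 1.0, 0.002, -0.006]
force: [-0.1, 0.7, -1.2]
finger_gap: 0.188
gripper_force: 0.0
```

```bash
python3 - <<'E'
from h import *
Rk=R.from_euler('z',-3,degrees=True)
T=Rk*R.from_matrix(np.array([[-1,0,0],[0,1,0],[0,0,-1.]]).T)
move([.515,.081,.037],T);s=manip.sense();print(s['tcp_pos'],s['q'].round(2),s['finger_gap'])
E
```

```text
shift cm [-0.49 -0.29 11.9 ] rot deg [ 0.2 -0.7  0.2]
[0.51162572 0.08366098 0.15606329] [-0.06  0.53  1.78  0.    0.84 -1.58] 0.18816710002803685
```

>>> {"api": "carry_out", "payload": {
  "targets": [
    [[-0.1,-0.1,1.5,0,-0.7,0,1.6],[-0.2,-0.2,3,0,-0.7,0,1.6],[-0.3,-0.3,4.5,0,-0.7,0,1.6],[-0.4,-0.3,6,0,-0.7,0,1.6],[-0.5,-0.3,7.5,0,-0.7,0,1.6],[-0.5,-0.3,9,0,-0.7,0,1.6],[-0.5,-0.3,10.3,0,-0.7,0,1.6],[-0.5,-0.3,11.3,0,-0.7,0,1.6],[-0.5,-0.3,11.9,0,-0.7,0,1.6],[-0.5,-0.3,11.9,0,-0.7,0,1.6]]
  ]
}}

```text
t: 13.03
tcp_pos: [0.5179, 0.0789, 0.0362]
tool_rot: [0.027, 1.0, 0.002, 0.001]
force: [-0.5, -0.8, 0.4]
finger_gap: 0.183
gripper_force: 0.0
```

```bash
python3 - <<'E'
from h import *
Rk=R.from_euler('z',-3,degrees=True)
T=Rk*R.from_matrix(np.array([[-1,0,0],[0,1,0],[0,0,-1.]]).T)
for p in([.545,.0788,.037],[.575,.0772,.037],[.61,.0754,.037]): move(p,T)
print(manip.sense()['tcp_pos'])
E
```

```text
shift cm [-2.71  0.14 -0.07] rot deg [ 0.2  0.1 -0.1]
shift cm [-5.71  0.14 -0.07] rot deg [ 0.2  0.1 -0.1]
shift cm [-9.21  0.15 -0.06] rot deg [ 0.2  0.1 -0.1]
[0.51791524 0.07885876 0.03620568]
```

>>> {"api": "carry_out", "payload": {
  "targets": [
    [[-0.8,0.05,0,0,0,0,1.6],[-1.6,0.1,0,0,0,0,1.6],[-2.4,0.12,0,0,0,0,1.6],[-2.8,0.15,0,0,0,0,1.6],[-3.2,0.15,0,0,0,0,1.6],[-3.6,0.15,0,0,0,0,1.6],[-4,0.15,0,0,0,0,1.6],[-4.5,0.15,0,0,0,0,1.6],[-5,0.15,0,0,0,0,1.6],[-5.5,0.15,0,0,0,0,1.6],[-6,0.15,0,0,0,0,1.6],[-6,0.15,0,0,0,0,1.6]]
  ]
}}

```text
t: 14.03
tcp_pos: [0.5801, 0.0778, 0.0381]
tool_rot: [0.026, 1.0, 0.002, 0.004]
force: [0.1, -0.2, -0.8]
finger_gap: 0.19
gripper_force: 0.0
```

```bash
python3 - <<'E'
from h import *
Rk=R.from_euler('z',-3,degrees=True)
T=Rk*R.from_matrix(np.array([[-1,0,0],[0,1,0],[0,0,-1.]]).T)
move([.6255,.0745,.037],T);print(manip.sense()['tcp_pos'],manip.sense()['force'])
a=save('scene','s5.png',(255,165,375,285),3);b=save('side','d5.png',(225,150,345,270),3)
cv2.imwrite('pics/v5.png',np.hstack([cv2.resize(a,(400,400),interpolation=2),cv2.resize(b,(400,400),interpolation=2)])[:,:,::-1])
E
```

```text
shift cm [-4.55 -0.1   0.14] rot deg [0.2 0.4 0.1]
[0.58014201 0.07780295 0.03806167] [ 0.09849869 -0.16183882 -0.78444753]
```

View pics/v5.png

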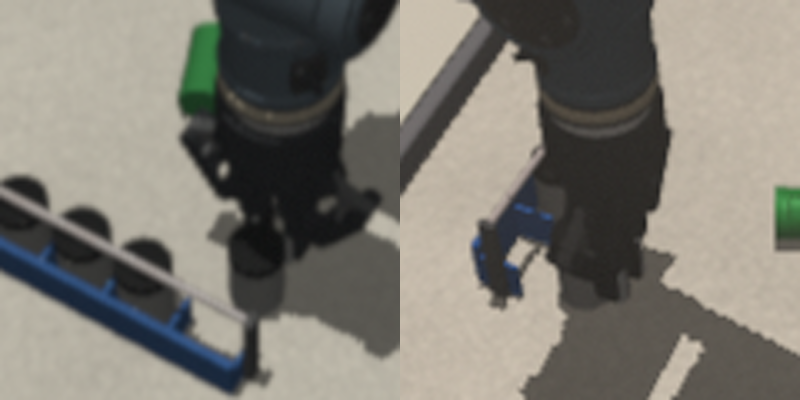

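The can is upright against the fingers, its lid at scene (332,239), just ahead of the empty stall. I check the lateral alignment before it enters.

```bash
python3 - <<'E'
from h import *
im=cv2.imread('pics/raw_s5.png')
print(ray('scene',332.1,239.4,.06).round(4))
f=lambda x,y:(255+x*.3,165+y*.3)
for n,p in(('lid0',(22,206)),('lid1',(80,237)),('lid2',(141,269))):print(n,ray('scene',*f(*p),.06).round(4))
print('fence23 front top',ray('scene',*f(187,303),.03).round(4),'post foot',ray('scene',*f(252,376),0).round(4),'post top',ray('scene',*f(252,322),.074).round(4))
E
```

```text
[0.609 0.078 0.06 ]
lid0 [ 0.6491 -0.0671  0.06  ]
lid1 [ 0.6519 -0.0232  0.06  ]
lid2 [0.6543 0.0216 0.06  ]
fence23 front top [0.6485 0.0492 0.03  ] post foot [0.6616 0.1013 0.    ] post top [0.662  0.1018 0.074 ]
```

>>> {"api": "carry_out", "payload": {
  "targets": [
    [[-0.3,-0.1,0,0,0,0,1.6],[-0.6,-0.2,0.05,0,0,0,1.6],[-0.9,-0.25,0.1,0,0,0,1.6],[-1.2,-0.25,0.1,0,0,0,1.6],[-1.6,-0.25,0.1,0,0,0,1.6],[-2,-0.25,0.1,0,0,0,1.6],[-2.4,-0.25,0.1,0,0,0,1.6],[-2.8,-0.25,0.1,0,0,0,1.6],[-3.2,-0.25,0.1,0,0,0,1.6],[-3.2,-0.25,0.1,0,0,0,1.6]]
  ]
}}

```text
t: 14.97
tcp_pos: [0.6115, 0.0737, 0.0372]
tool_rot: [0.026, 1.0, 0.002, 0.003]
force: [0.9, -0.2, -0.1]
finger_gap: 0.185
gripper_force: 0.0
```

>>> {"api": "carry_out", "payload": {
  "targets": [
    [[-0.3,0,0,0,0,0,1.6],[-0.6,0,0,0,0,0,1.6],[-0.8,0,0,0,0,0,1.6],[-0.8,0,0,0,0,0,1.6]]
  ]
}}

```text
t: 15.3
tcp_pos: [0.6188, 0.0734, 0.0372]
tool_rot: [0.026, 1.0, 0.002, 0.003]
force: [0.6, -0.7, 0.5]
finger_gap: 0.185
gripper_force: 0.0
```

>>> {"api": "carry_out", "payload": {
  "targets": [
    [[-0.15,0,0,0,0,0,1.6],[-0.3,0,0,0,0,0,1.6],[-0.3,0,0,0,0,0,1.6]]
  ]
}}

```text
t: 15.55
tcp_pos: [0.6214, 0.0733, 0.0372]
tool_rot: [0.026, 1.0, 0.002, 0.003]
force: [-0.2, 0.6, 0.4]
finger_gap: 0.187
gripper_force: 0.1
```

>>> {"api": "carry_out", "payload": {
  "targets": [
    [[-0.15,0,0,0,0,0,1.6],[-0.3,0,0,0,0,0,1.6],[-0.3,0,0,0,0,0,1.6]]
  ]
}}

```text
t: 15.8
tcp_pos: [0.6246, 0.0731, 0.0372]
tool_rot: [0.026, 1.0, 0.002, 0.003]
force: [0.4, -0.2, -0.7]
finger_gap: 0.186
gripper_force: 0.2
```

>>> {"api": "carry_out", "payload": {
  "targets": [
    [[-0.1,0,0,0,0,0,1.6],[-0.2,0,0,0,0,0,1.6],[-0.2,0,0,0,0,0,1.6]]
  ]
}}

```text
t: 16.05
tcp_pos: [0.6264, 0.073, 0.0372]
tool_rot: [0.026, 1.0, 0.002, 0.003]
force: [0.1, 0.2, 0.2]
finger_gap: 0.187
gripper_force: 0.2
```

>>> {"api": "carry_out", "payload": {
  "targets": [
    [[-0.1,0,0,0,0,0,1.6],[-0.15,0,0,0,0,0,1.6],[-0.15,0,0,0,0,0,1.6]]
  ]
}}

```text
t: 16.3
tcp_pos: [0.6278, 0.0729, 0.0371]
tool_rot: [0.026, 1.0, 0.002, 0.003]
force: [-0.7, -0.2, 0.0]
finger_gap: 0.189
gripper_force: 0.1
```

>>> {"api": "carry_out", "payload": {
  "targets": [
    [[-0.1,0,0,0,0,0,1.6],[-0.15,0,0,0,0,0,1.6],[-0.15,0,0,0,0,0,1.6]]
  ]
}}

```text
t: 16.55
tcp_pos: [0.6284, 0.073, 0.0371]
tool_rot: [0.026, 1.0, 0.002, 0.002]
force: [-3.2, -0.1, 0.7]
finger_gap: 0.186
gripper_force: 1.1
```

>>> {"api": "carry_out", "payload": {
  "targets": [
    [[-0.1,0,0,0,0,0,1.6],[-0.15,0,0,0,0,0,1.6],[-0.15,0,0,0,0,0,1.6]]
  ]
}}

```text
t: 16.8
tcp_pos: [0.6285, 0.073, 0.037]
tool_rot: [0.025, 1.0, 0.002, 0.0]
force: [-5.3, 0.1, 3.4]
finger_gap: 0.184
gripper_force: 2.9
```

```bash
python3 - <<'E'
from h import *
print(manip.sense()['tcp_pos'],manip.sense()['force'])
a=save('scene','s6.png',(265,185,365,285),4);b=save('side','d6.png',(225,150,325,250),4)
cv2.imwrite('pics/v6.png',np.hstack([a,b])[:,:,::-1].repeat(4,0).repeat(4,1))
E
```

```text
[0.62854055 0.07298513 0.03701631] [-5.25697175  0.13144713  3.44593659]
```

View pics/v6.png

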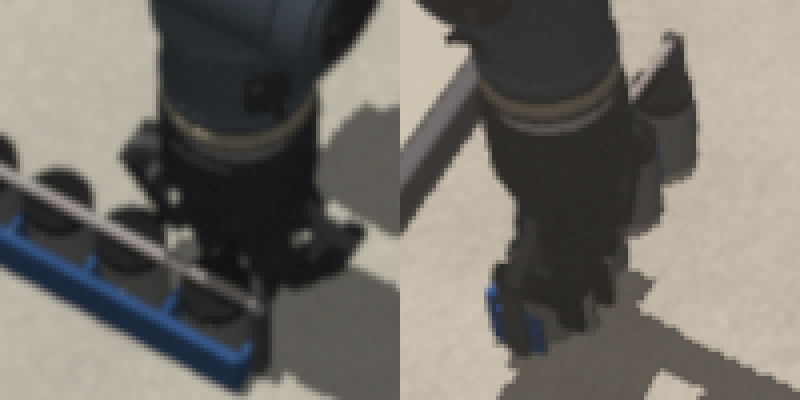

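The arm stopped at x = 0.6285 with 5 N, and the can's lid is in line with the neighbours. It is home, so I back off along the ledge and raise the arm.

>>> {"api": "carry_out", "payload": {
  "targets": [
    [[0.3,0,0,0,0,0,1.6],[0.8,0,0,0,0,0,1.6],[1.6,0,0,0,0,0,1.6],[2.8,0,0,0,0,0,1.6],[4.2,0,0,0,0,0,1.6],[6,0,-0.5,0,0,0,1.6],[8,0,-2,0,0,0,1.6],[10,0,-4.5,0,0,0,1.6],[11.5,0,-7.5,0,0,0,1.6],[12,0,-10.5,0,0,0,1.6],[12,0,-13.5,0,0,0,1.6],[12,0,-16,0,0,0,1.6]]
  ]
}}

```text
t: 17.9
tcp_pos: [0.5095, 0.0786, 0.1986]
tool_rot: [0.026, 1.0, 0.002, 0.004]
force: [0.3, 0.2, 0.5]
finger_gap: 0.19
gripper_force: 0.0
```

```bash
python3 - <<'E'
from h import *
print(manip.sense()['tcp_pos'],manip.sense()['force'])
a=save('scene','s7.png',(235,190,335,290),4);b=save('side','d7.png',(225,150,325,250),4)
cv2.imwrite('pics/v7.png',np.hstack([cv2.resize(a,(400,400),interpolation=2),cv2.resize(b,(400,400),interpolation=2)])[:,:,::-1])
E
```

```text
[0.50949852 0.07859179 0.19862607] [0.30881589 0.18958509 0.5232006 ]
```

View pics/v7.png

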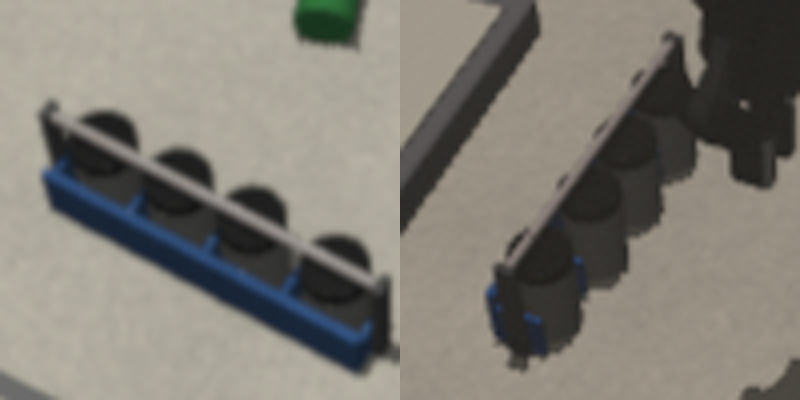

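All four stalls now hold upright cans. The placed lid is at scene (319,257), in line with the others. I check numerically that it is home and that the bystanders haven't moved.

```bash
python3 - <<'E'
from h import *
a=cv2.imread('pics/raw_s1.png',0);b=cv2.imread('pics/raw_s7.png',0)
for n,(x0,y0,x1,y1) in dict(can0=(250,215,272,235),can1=(270,225,292,246),can2=(289,235,311,258),green=(305,168,332,204),yellow=(337,147,372,176),jar=(415,252,460,305),loupe=(198,138,226,168),opener=(163,177,203,210)).items():
    t=a[y0:y1,x0:x1];w=b[y0-5:y1+5,x0-5:x1+5];r=cv2.matchTemplate(w,t,cv2.TM_CCOEFF_NORMED);_,m,_,l=cv2.minMaxLoc(r);print(n,round(m,3),l[0]-5,l[1]-5)
f=lambda x,y:(235+x/4,190+y/4)
for p in((103,142),(177,181),(251,219),(335,268)):print(ray('scene',*f(*p),.06).round(4))
E
```

```text
can0 1.0 0 0
can1 0.998 0 0
can2 0.973 -2 -1
green 1.0 0 0
yellow 0.272 3 0
jar 1.0 0 0
loupe 1.0 0 0
opener 1.0 0 0
[ 0.6472 -0.0703  0.06  ]
[ 0.6499 -0.0237  0.06  ]
[0.652  0.0213 0.06  ]
[0.6572 0.0726 0.06  ]
```

can_c appears to have shifted about 2 px. I quantify it precisely and find out when it happened.

```bash
python3 - <<'E'
from h import *
def sub(n,A,B,box):
    a=cv2.imread(A,0);b=cv2.imread(B,0);x0,y0,x1,y1=box;k=8
    t=cv2.resize(a[y0:y1,x0:x1],None,fx=k,fy=k,interpolation=2);w=cv2.resize(b[y0-5:y1+5,x0-5:x1+5],None,fx=k,fy=k,interpolation=2)
    r=cv2.matchTemplate(w,t,cv2.TM_CCOEFF_NORMED);_,m,_,l=cv2.minMaxLoc(r);return round(m,3),l[0]/k-5,l[1]/k-5
for i in(3,4,5,7):
    print('scene',i,sub('scene','pics/raw_s1.png',f'pics/raw_s{i}.png',(290,236,310,252)))
# lid top: dark arc above rail only
print('lid arc',sub('scene','pics/raw_s1.png','pics/raw_s7.png',(289,234,311,244)))
for i in(3,4,7):print('side',i,sub('side','pics/raw_d1.png',f'pics/raw_d{i}.png',(262,195,285,224)))
p=ray('scene',300,245,.06);print((ray('scene',298,244,.06)-p).round(4),(ray('scene',297.7,244.2,.06)-p).round(4))
E
```

```text
scene 3 (0.988, 0.0, 0.0)
scene 4 (0.982, -1.625, -0.875)
scene 5 (0.991, -1.5, -0.75)
scene 7 (0.992, -1.5, -0.75)
lid arc (0.979, -1.125, -0.625)
side 3 (0.91, -0.25, 0.25)
side 4 (0.934, 0.25, -0.625)
side 7 (0.961, 0.625, -0.75)
[-0.0002 -0.0048 -0.    ] [ 0.0005 -0.0051 -0.    ]
```

During the retreat, can_c was nudged about 4 mm along -y inside its stall, probably by the open finger's knuckle. I will mend it: straddle its front with the fingers 26 mm apart and above the fences, then nudge it +y by that much.

```bash
python3 - <<'E'
from h import *
Rk=R.from_euler('z',-3,degrees=True)
T=Rk*R.from_matrix(np.array([[-1,0,0],[0,1,0],[0,0,-1.]]).T)
for p in([.575,.0243,.15],[.575,.0243,.048],[.6279,.0215,.048]):move(p,T)
E
```

```text
shift cm [-6.42 -5.1   5.17] rot deg [0.2 0.9 0.1]
shift cm [-6.26 -5.14 15.37] rot deg [0.2 0.9 0.1]
shift cm [-11.55  -5.15  15.45] rot deg [0.2 0.9 0.1]
```

>>> {"api": "carry_out", "payload": {
  "targets": [
    [[-1,-1,0.8,0,0.9,0,2.6],[-2.2,-2,1.8,0,0.9,0,2.6],[-3.5,-3,2.8,0,0.9,0,2.6],[-4.8,-4,3.8,0,0.9,0,2.6],[-5.8,-4.8,5,0,0.9,0,2.6],[-6.3,-5.1,7,0,0.9,0,2.6],[-6.3,-5.1,9,0,0.9,0,2.6],[-6.3,-5.1,11,0,0.9,0,2.6],[-6.3,-5.1,13,0,0.9,0,2.6],[-6.3,-5.1,14.5,0,0.9,0,2.6],[-6.3,-5.1,15.4,0,0.9,0,2.6],[-6.3,-5.1,15.4,0,0.9,0,2.6]]
  ]
}}

```text
t: 19.0
tcp_pos: [0.5691, 0.025, 0.0401]
tool_rot: [0.026, 1.0, 0.002, -0.008]
force: [-0.4, 0.2, 0.0]
finger_gap: 0.309
gripper_force: 0.0
```

```bash
python3 - <<'E'
from h import *
Rk=R.from_euler('z',-3,degrees=True)
T=Rk*R.from_matrix(np.array([[-1,0,0],[0,1,0],[0,0,-1.]]).T)
for p in([.6279,.0215,.048],):move(p,T)
s=manip.sense();print(s['tcp_pos'],s['force'],s['finger_gap']*8.54)
E
```

```text
shift cm [-5.87 -0.05 -0.88] rot deg [ 0.2 -0.9  0.1]
[0.5691354  0.02500347 0.04008368] [-0.42954663  0.17443481  0.00275454] 2.637858727946807
```

>>> {"api": "carry_out", "payload": {
  "targets": [
    [[-0.5,0,-0.4,0,-0.9,0,2.6],[-1.5,0,-0.8,0,-0.9,0,2.6],[-2.5,0,-0.8,0,-0.9,0,2.6],[-3.4,0,-0.8,0,-0.9,0,2.6],[-4,0,-0.8,0,-0.9,0,2.6],[-4.4,0,-0.8,0,-0.9,0,2.6],[-4.8,0,-0.8,0,-0.9,0,2.6],[-4.8,0,-0.8,0,-0.9,0,2.6],[-4.8,0,-0.8,0,-0.9,0,2.6]]
  ]
}}

```text
t: 19.75
tcp_pos: [0.6188, 0.0224, 0.0501]
tool_rot: [0.026, 1.0, 0.002, 0.002]
force: [-0.8, -0.4, 0.1]
finger_gap: 0.307
gripper_force: 0.0
```

```bash
python3 - <<'E'
from h import *
Rk=R.from_euler('z',-3,degrees=True)
T=Rk*R.from_matrix(np.array([[-1,0,0],[0,1,0],[0,0,-1.]]).T)
for p in([.6279,.0215,.048],):move(p,T)
s=manip.sense();print(s['tcp_pos'],s['force'],s['finger_gap']*8.54)
E
```

```text
shift cm [-0.91 -0.04  0.21] rot deg [0.2 0.2 0.1]
[0.61879252 0.0223557  0.05008844] [-0.79710651 -0.39738132  0.06375109] 2.6202219955506134
```

Free so far. I ease in the last 9 mm.

>>> {"api": "carry_out", "payload": {
  "targets": [
    [[-0.3,0,0.1,0,0,0,2.6],[-0.5,0,0.2,0,0,0,2.6],[-0.5,0,0.2,0,0,0,2.6]]
  ]
}}

```text
t: 20.0
tcp_pos: [0.6244, 0.022, 0.048]
tool_rot: [0.026, 1.0, 0.002, 0.003]
force: [-0.0, -0.6, 0.4]
finger_gap: 0.306
gripper_force: 0.0
```

>>> {"api": "carry_out", "payload": {
  "targets": [
    [[-0.2,-0.02,0,0,0,0,2.6],[-0.4,-0.04,0,0,0,0,2.6],[-0.4,-0.04,0,0,0,0,2.6],[-0.4,-0.04,0,0,0,0,2.6]]
  ]
}}

```text
t: 20.33
tcp_pos: [0.6282, 0.0214, 0.0482]
tool_rot: [0.026, 1.0, 0.002, 0.003]
force: [-0.6, -0.3, -0.3]
finger_gap: 0.302
gripper_force: 0.1
```

>>> {"api": "carry_out", "payload": {
  "targets": [
    [[0,0.1,0,0,0,0,2.6],[0,0.2,0,0,0,0,2.6],[0,0.3,0,0,0,0,2.6],[0,0.4,0,0,0,0,2.6],[0,0.4,0,0,0,0,2.6]]
  ]
}}

```text
t: 20.75
tcp_pos: [0.6281, 0.0257, 0.0483]
tool_rot: [0.025, 1.0, 0.002, 0.002]
force: [-0.4, 0.0, 0.1]
finger_gap: 0.299
gripper_force: 0.1
```

```bash
cat > chk.py <<'E'
import sys;from h import *
i=sys.argv[1];s=manip.sense();print(s['tcp_pos'],s['force'])
save('scene',f's{i}.png');save('side',f'd{i}.png')
def sub(A,B,box,k=8):
    a=cv2.imread(A,0);b=cv2.imread(B,0);x0,y0,x1,y1=box
    t=cv2.resize(a[y0:y1,x0:x1],None,fx=k,fy=k,interpolation=2);w=cv2.resize(b[y0-5:y1+5,x0-5:x1+5],None,fx=k,fy=k,interpolation=2)
    _,m,_,l=cv2.minMaxLoc(cv2.matchTemplate(w,t,cv2.TM_CCOEFF_NORMED));return round(m,3),l[0]/k-5,l[1]/k-5
for n,bx in dict(can0=(252,217,270,232),can1=(272,227,290,243),can2=(290,236,310,252),can2low=(291,244,309,258)).items():print(n,sub('pics/raw_s1.png',f'pics/raw_s{i}.png',bx))
print('new can vs s7',sub('pics/raw_s7.png',f'pics/raw_s{i}.png',(309,247,330,268)))
E
python3 chk.py 8
```

```text
[0.62811193 0.0257484  0.04826206] [-0.41187065  0.01335275  0.14566039]
can0 (0.999, 0.0, 0.0)
can1 (0.863, 0.375, 0.375)
can2 (0.722, -1.5, -0.25)
can2low (0.827, -0.875, -0.125)
new can vs s7 (0.763, 0.125, 0.25)
```

>>> {"api": "carry_out", "payload": {
  "targets": [
    [[0,0.1,0,0,0,0,2.6],[0,0.18,0,0,0,0,2.6],[0,0.18,0,0,0,0,2.6],[0,0.05,0,0,0,0,2.6],[0.5,0,0,0,0,0,2.6],[1.5,0,0,0,0,0,2.6],[3,0,0,0,0,0,2.6],[5,0,0,0,0,0,2.6],[7,0,-1,0,0,0,2.6],[9,0,-3,0,0,0,2.6],[11,0,-6,0,0,0,2.6],[12,0,-9,0,0,0,2.6]]
  ]
}}

```text
t: 21.85
tcp_pos: [0.504, 0.0318, 0.1375]
tool_rot: [0.026, 1.0, 0.002, -0.0]
force: [0.4, 0.2, -0.4]
finger_gap: 0.307
gripper_force: 0.0
```

```bash
python3 chk.py 9
```

```text
[0.50397279 0.03180416 0.13748695] [ 0.41432248  0.23748373 -0.44089193]
can0 (0.999, 0.0, 0.0)
can1 (0.999, 0.0, 0.0)
can2 (0.941, -0.375, 0.125)
can2low (0.981, -1.125, -0.5)
new can vs s7 (0.999, 0.0, 0.0)
```

>>> {"api": "carry_out", "payload": {
  "targets": [
    [[0,0,-2,0,0,0,2.6],[1,0,-4,0,0,0,2.6],[2,1.5,-6,0,0,0,2.6],[3,3.5,-7,0,0,0,2.6],[3,5.5,-7,0,0,0,2.6],[3,7,-7,0,0,0,2.6],[3,7,-7,0,0,0,2.6]]
  ]
}}

```text
t: 22.53
tcp_pos: [0.4815, 0.1046, 0.2079]
tool_rot: [0.024, 1.0, 0.002, 0.003]
force: [-0.3, -0.4, 0.2]
finger_gap: 0.3
gripper_force: 0.0
```

```bash
python3 chk.py 10; python3 - <<'E'
import cv2,numpy as np
o=[cv2.resize(cv2.imread(f'pics/raw_s{i}.png')[205:285,240:340],(400,320),interpolation=cv2.INTER_CUBIC) for i in(1,10)]
print([round(float(np.abs(o[0].astype(int)-o[1])[:,k:k+40].mean()),1) for k in range(0,400,40)])
cv2.imwrite('pics/v10.png',np.hstack(o))
E
```

```text
[0.48153135 0.10459605 0.20789419] [-0.33802007 -0.35568959  0.1883983 ]
can0 (0.999, 0.0, 0.0)
can1 (0.999, 0.0, 0.0)
can2 (0.941, -0.375, 0.125)
can2low (0.981, -1.125, -0.5)
new can vs s7 (0.999, 0.0, 0.0)
[14.9, 12.6, 11.9, 12.2, 11.8, 13.3, 15.3, 25.5, 27.5, 15.2]
```

View pics/v10.png

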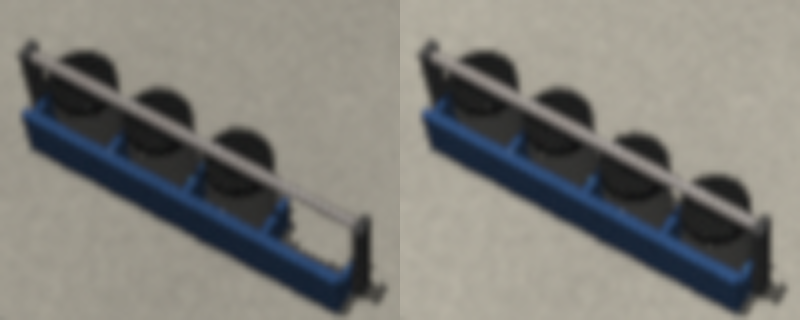

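The left half shows the rack at the start and the right half shows it now. All four cans are upright, and can_c's lid is at about (234,167) against (239,161) in the zoomed view. I measure its residual shift from the lid outline.

```bash
python3 - <<'E'
from h import *
def arc(i,x0,x1,y0,y1):
    g=cv2.resize(cv2.imread(f'pics/raw_s{i}.png',0)[y0:y1,x0:x1],None,fx=8,fy=8,interpolation=cv2.INTER_CUBIC)
    col=[ (x,np.argmax(g[:,x]<85)) for x in range(g.shape[1]) if (g[:,x]<85).any()]
    return {x:y for x,y in col}
# shift of the top outline of lid 2: best (dx,dy) between arcs
for j in(4,7,9,10):
  for (n,x0,x1) in(('can2',287,313),('can1',268,292)):
    a=arc(1,x0,x1,226 if n=='can2' else 216,262);b=arc(j,x0,x1,226 if n=='can2' else 216,262);best=None
    ya=min(a.values());xs=[x for x in a if a[x]<ya+32]
    for dx in range(-32,33):
        d=np.array([b[x+dx]-a[x] for x in xs if x+dx in b])
        if len(d)<.9*len(xs):continue
        s=d.std()
        if best is None or s<best[0]:best=(s,dx/8,np.median(d)/8)
    p=ray('scene',300,245,.06);q=ray('scene',300+best[1],245+best[2],.06)
    print(j,n,best,((q-p)*1000).round(1)[:2])
E
```

```text
4 can2 (np.float64(4.179841430026418), 0.5, np.float64(-5.5)) [-11.7  -5.4]
4 can1 (np.float64(5.648869110027442), 2.125, np.float64(-6.0)) [-14.3  -3. ]
7 can2 (np.float64(6.037075533048724), 3.625, np.float64(11.0)) [18.7 18.8]
7 can1 (np.float64(0.7385489458759964), -0.125, np.float64(0.25)) [0.6 0.1]
9 can2 (np.float64(5.883159886313977), 1.375, np.float64(10.0)) [18.8 13.6]
9 can1 (np.float64(0.9875254992000196), -0.125, np.float64(0.25)) [0.6 0.1]
10 can2 (np.float64(0.66332495807108), -0.125, np.float64(0.3125)) [0.8 0.1]
10 can1 (np.float64(0.8907235428302466), -0.125, np.float64(0.125)) [ 0.4 -0.1]
```

```bash
python3 - <<'E'
import cv2,numpy as np
for i in(1,4,7,10):
    g=cv2.imread(f'pics/raw_s{i}.png',0);print(i)
    for y in range(235,243):print(y,*g[y,286:314])
E
```

```text
1
235 35 47 94 136 148 149 149 149 150 150 147 142 141 141 143 145 146 147 146 147 148 148 148 148 147 146 146 146
236 65 57 94 136 148 149 148 148 146 142 136 120 113 114 117 125 130 138 143 147 147 148 149 150 149 148 147 147
237 106 89 99 136 148 149 147 142 134 117 102 81 73 72 76 85 93 108 126 140 147 149 151 150 149 149 148 149
238 127 121 118 134 145 146 141 124 102 78 57 44 39 39 40 45 51 67 90 115 138 148 152 152 150 149 150 149
239 113 125 130 135 139 138 128 97 64 42 32 28 28 28 28 28 29 37 52 79 111 139 150 152 151 150 149 148
240 79 98 116 127 135 136 125 93 65 42 30 29 28 26 27 27 27 27 31 45 75 115 142 150 150 149 149 147
241 50 64 82 101 118 128 132 120 107 79 53 38 30 28 27 26 27 28 26 29 46 88 131 146 149 149 149 148
242 42 46 55 71 87 100 119 126 131 115 94 72 52 37 28 27 28 28 27 28 33 64 112 142 149 150 150 149
4
235 41 56 109 156 169 167 162 146 129 97 79 74 86 117 122 118 153 168 169 169 170 170 171 171 170 169 168 169
236 75 67 107 156 170 170 163 151 124 86 63 55 70 100 104 103 138 159 167 170 170 171 172 172 171 170 169 169
237 122 103 115 155 169 160 138 11
[... 1607 characters left out ...]
159 162 165 167 166 165 165 164 164 166 166 165 164 163 163
237 118 99 111 150 165 166 164 161 156 155 152 141 133 137 142 152 158 162 164 166 166 166 168 168 166 166 165 165
238 141 135 131 148 160 163 162 151 132 120 113 99 88 94 101 113 124 141 156 164 166 167 169 169 166 166 166 166
239 127 138 145 150 154 157 155 130 93 72 62 52 47 49 53 62 76 99 125 152 164 167 168 169 167 166 166 165
240 88 109 129 141 150 152 148 117 81 52 37 32 31 31 31 33 40 55 84 126 152 164 166 168 166 166 166 164
241 55 71 92 111 131 142 149 136 119 88 59 42 33 31 30 30 32 34 51 88 127 154 163 165 166 166 165 164
242 47 51 60 76 91 110 132 140 145 128 104 81 58 41 33 32 30 31 35 54 96 142 159 164 166 166 166 166
```

can_c is back on its stall's line, about 1 mm off in y and seated about 3 mm deeper against its stop. Pulling it back would risk more than it mends. can_a, can_b and the new can (since it went in) show no shift in these last pictures, so I hand in.

```bash
python3 -c "
from station import sign_off
print(sign_off())"
```

```text
the job is handed in; nothing more can be done
None
```

The grey canister was stood up lid uppermost in front of the rack, let go, and slid under the rail into the empty end stall (bay3) until it stopped against the back stop; the job is handed in with the arm clear, but my gripper nudged can_c about 4 mm on the way, and after I pushed it back it still stands upright in its stall roughly 3 mm from where it began.

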